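Lock the ring of a leaning work head with a pin spanner

ROBOT

A 6-joint arm with a two-finger parallel gripper is mounted at the origin on a cart in front of the work surface, level with it; the furniture and walls round the work are solid. World frame = base frame: x ahead of the robot, y to its left, z up, the work surface at z = 0. Lengths are in mm, angles in degrees, forces in N, time in s.
With the tool pointing down it reaches from about 300 to 850 mm from the base axis. Payload 4.2 kg.
Tool frame: the origin (TCP) lies on the centre line of the jaws, within the pads' length; the fingertips stand 11 mm ahead of it and the grasp point (between the pads) lies 8 mm behind it; z points along the fingers, y is the line along which they close (so a half turn about z gives the same grasp; the last joint's range is limited). The gripper opens to 91 mm and grips with 3 to 60 N. Pads are 32 mm wide; open, the fingers measure 118 mm over their backs; the gripper's body (76 mm by 178 mm) begins 60 mm behind the grasp point.
Start: joints at [-76.031, 18.312, 89.639, -0, 72.044, -1.146], TCP at [149.934, -555.123, 224.976] pointing down, gripper open.
Joint ranges: [-177.97, 177.97], [-48.28, 115.42], [12.27, 149.76], [-77.06, 257.06], [2.81, 150.46], [-146.56, 146.56]. Speed limits (degrees/s): [147.25, 147.25, 180, 180, 180, 180].

INTERFACE

Orientations are given as [roll, pitch, yaw] about the fixed x, y, z axes, in that order (R = Rz(yaw) Ry(pitch) Rx(roll)).
In Python, from workcell import env, grab_frame, camera_model, models gives the robot as it stands.
- The arm moves only by the shell command python3 -m crank 'ROWS' [FORCE]. ROWS is text: rows parted by semicolons, each of 7 numbers parted by spaces: the closure, from -1 (fully open) to 1 (shut), so that 0 is half open, then the shift along the tool's x, y, z in mm, then the turn, a rotation vector about the tool's x, y, z in degrees. A call has 1 to 10 rows; each row shifts and turns the commanded pose from where the row before left it, along the tool's axes as they then stand; what a row does not reach is not made up. A row lasts 1/8 s, in which the tool goes at most 62.5 mm and 10.7 degrees, less where a joint would pass 70% of its speed; a pose out of reach is approached as far as the arm can. A call is refused whole if a number of a shift passes 62.5 or a number of a turn 10.7, either way. A call with a gripper value outside its range is refused whole. The fingers move at their own pace and stop on an object; FORCE is the grip in N (left out, the last holds). Time passes only in rows, so rows that do not move let the fingers close. It gives the time, the measured TCP pose, the force, the opening and the grip force at its end, in the units of the state.
- env.state(): the state, without advancing time (a new reading comes with each control period).
- grab_frame(name): name is "scene" or "top" or "wrist"; returns the picture (384x512x3 uint8, blue, green, red); there is no depth.
- camera_model(name): a dict with "K" (3x3 intrinsics, pixels), "k1" (the pictures are not rectified: a ray, as slopes to the right and down, at radius r is drawn at 1 + k1 r^2 times it, then the intrinsics apply), "R" (3x3) and "t" (3): a world point X has camera coordinates R X + t; the wrist camera has in their place "mount" (4x4, takes a point from camera to tool coordinates, whose origin is the TCP and whose axes are the flange's). Camera axes: x right, y down, z forward; pixel columns grow to the right and rows downward; lengths in mm; the calibration is good to about 2 mm. A picture is of the moment at which its call begins: read the wrist's pose just before it. camera_model takes no time and is no camera call.
- env.job_done(): hands the job in; it is judged then, once.
Trained networks look in the newest picture that a camera, given by its name, has taken for a name from the list of things; names that differ only in an ending like _2 or _b are one class to them, and where a whole thing is asked for, a point or a joint stands for the part that bears it (a point fixed in the world has none). Each returns a list of dicts, best first, with "p" (0 to 1); they miss things now and then, are a little off and sometimes report something else, mostly with a low value. They report only what shows in the picture. A call takes as long as a camera call. They do not tell look-alikes from the thing itself.
- models.search_frame(name, camera): "point" ([x, y, z] in mm, in world coordinates, good to about 4 mm: the middle of the surface that is visible of it).
The state is a dict: "time_s": time; "qpos": joint angles; "qvel": joint speeds; "effort": joint torques, N m; "ee_pos": TCP position; "ee_rot": TCP orientation; "force": force on the tool from outside, world axes, zero at the start; "torque": the same for the moment, N m; "gripper_width": finger opening in mm; "gripper_force": force on a finger pad.
Only numpy, scipy, OpenCV 4.12 (cv2) and the standard library are available. Lean on these libraries where they do the work, as an engineer would, in place of code of your own. Each camera call takes 0.05 s, during which the arm holds its last target. There are 200 camera calls.

TASK

Take the pin spanner from its wooden stand, fit both of its prongs into the two holes of the lock ring on the leaning work head, and only then turn the ring clockwise with it until it is fully locked, its lug against the stop. Then put the spanner back upright in the slot of its stand, fully down, and leave the other things on the table where they are.

Things in the scene. Friction and masses are not known exactly. Their poses are not given: they have to be found in the camera images.
- pin_spanner: Loose dark steel pin spanner with upright grip, 81 mm tall, 0.15 kg, standing in the stand's slot. Origin: midway between its two prongs, in the plane of the shoulders. z up the grip, x through both prongs, y across the grip. Crossbar 60 x 20 mm (x, y) at z = 0 to 13 mm, arched 4 mm between the prongs to clear the spindle nose. A half turn about z changes nothing in its shape.
- grip (a point): Middle of the spanner's grip, 55 mm above its origin along its z; axes as the spanner's. The grip is a flat bar 26 mm wide (x) and 14 mm thick (y), from 13 to 72 mm above the origin, ending flat.
- prong_a (a point): Tip of the spanner's prong at x = +22, z = -9 mm in the spanner's frame. The two prongs are round, 6 mm thick, tapered to 3.6 mm over their last 2.5 mm, and stand 9 mm out of the shoulders. Axes as the spanner's.
- prong_b (a point): Tip of the spanner's other prong, at x = -22 mm; axes as the spanner's.
- spanner_stand: Fixed wooden block 100 x 56 x 26 mm (x, y, z); origin: centre of its underside. In its top, centred along its x, one slot 64 mm long, 13 mm wide, 16 mm deep. Stowed, the spanner is upright, both prongs in the slot, its x along the slot, its shoulders on the block's top, 26 mm above the stand's origin.
- ring_face (a point): Centre of the front face of the steel lock ring (72 mm across, 12 mm thick) on the leaning face of the fixed grey work head (base 110 x 110 mm), 110 mm above the table. z points out of the face along the turning axis, 30 degrees from vertical, leaning roughly to the robot; x runs through both holes and turns with the ring. A fixed spindle nose, 16 mm across, stands 2 mm proud here.
- hole_a (a point): On the axis of the ring's hole at x = +22 mm (ring_face frame), 9 mm below the face: where a prong's tip is when the spanner is seated. Both holes are round, 10 mm wide and 12 mm deep; either prong fits either hole. Axes as ring_face.
- hole_b (a point): The same in the other hole, at x = -22 mm.
- lock_ring (a joint): Turn of the ring about ring_face z, growing clockwise seen from in front of the face. 0 at the loose stop, 1.2 rad at the locked stop, a post that meets the 9 mm lug on the ring's rim (+y side of ring_face); starts at 0.1 to 0.5. Friction 0.12 N m; it stays where it is left.
- eraser: Loose bystander: boxed eraser 21 x 34 x 12 mm; origin under its centre.
- tape_roll: Loose bystander: black roll of tape lying flat, 48 mm across, 18 mm high; origin under its centre.
- marker: Loose bystander: black marker lying down, 12 x 136 x 13 mm; origin under its centre.
- lid_tan: Loose bystander: tan felt-topped jar lid, 83 mm across, 13 mm high; origin under its centre.
- walnut: Loose bystander: walnut shell half, dome up, 34 x 44 x 18 mm; origin under its centre.
Things that resemble listed ones, but are neither listed nor needed, are in the scene too. What is shaped like the pin_spanner but green or turquoise is not meant.

How it is judged:
By the outcome, as a careful person would: the job done as asked, in the order asked, and still so for the second after the job is handed in, with the robot touching nothing.
It also fails if it takes over 53 s, if anything falls off the work surface, if the arm or the gripper's body presses on something with over 40 N, if the wrist force passes 120 N, or if a joint passes its speed limit or range.

## Working session

There is one attempt and no reset: what is moved stays moved. The work goes in short steps, Python scripts to look and compute and a shell command to move; the robot and the scene stay as the last step left them, time stands still between calls to the robot, and variables do not carry over. Pictures are saved under pics/ and viewed, at most 10 in all, crops included, and the job is handed in when it is done.

```bash
mkdir -p pics; ls; python3 - <<'E'
from workcell import env, grab_frame, camera_model, models
import cv2
s=env.state();print(s)
for c in ("scene","top"):
    cv2.imwrite(f"pics/{c}0.png",grab_frame(c))
    for n in ("pin_spanner","spanner_stand","lock_ring","ring_face"):
        try: print(c,n,[(d['point'],round(d['p'],2)) for d in models.search_frame(n,c)[:3]])
        except Exception as e: print(c,n,e)
print(camera_model("wrist"))
E
```

```text
pics
{'time_s': 0.0, 'qpos': array([-7.60321477e+01,  1.83497984e+01,  8.97071749e+01,  2.35816100e-04,
        7.20441281e+01, -1.14651433e+00]), 'qvel': array([-0.01668195,  0.00843568,  0.06747773,  0.05747415,  0.14381667,
        0.10439516]), 'effort': array([-1.88989805e-03, -4.12464094e+01, -2.31975621e+01,  7.25667877e-02,
        4.55107936e-02, -1.45874487e-04]), 'ee_pos': array([ 149.80533289, -554.62728296,  224.13353523]), 'ee_rot': array([-1.79898923e+02, -2.24710589e-03,  1.51142918e+01]), 'force': array([ 0.0682461 , -0.71459479, -0.57622804]), 'torque': array([-0.02217255, -0.01526625,  0.01629015]), 'gripper_force': 0.0, 'gripper_width': 91.59599299746762}
scene pin_spanner [([413.4, -365.6, 14.2], 0.41)]
scene spanner_stand []
scene lock_ring [([504.0, 189.1, 110.1], 0.74), ([406.9, -31.4, 15.1], 0.4)]
scene ring_face [([506.4, 188.2, 107.4], 0.68)]
top pin_spanner [([421.8, -226.6, 14.9], 0.96), ([556.8, -203.4, 42.7], 0.84), ([619.7, 17.1, 17.6], 0.66)]
top spanner_stand [([555.0, -195.7, 27.8], 0.85)]
top lock_ring [([508.6, 195.1, 113.8], 0.55)]
top ring_face [([510.8, 199.3, 110.7], 0.76)]
{'K': array([[309.02480116,   0.        , 259.83386415],
       [  0.        , 309.02480116, 197.63855147],
       [  0.        ,   0.        ,   1.        ]]), 'k1': -0.07156727206788926, 'mount': array([[-1.87972421e-04, -9.61238366e-01, -2.75718639e-01,
         7.86200397e+01],
       [ 9.99999878e-01, -5.44919067e-05, -4.91779180e-04,
         4.01082388e-02],
       [ 4.57692581e-04, -2.75718698e-01,  9.61238259e-01,
        -1.61548807e+02],
       [ 0.00000000e+00,  0.00000000e+00,  0.00000000e+00,
         1.00000000e+00]])}
```

View pics/top0.png

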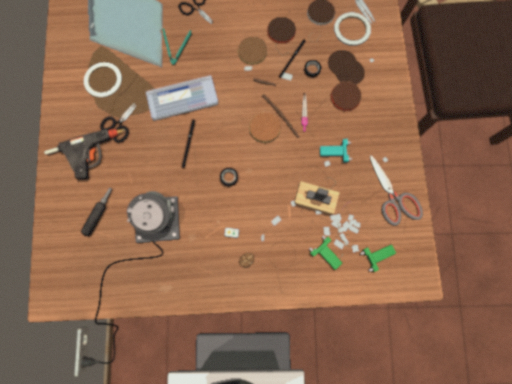

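View pics/scene0.png

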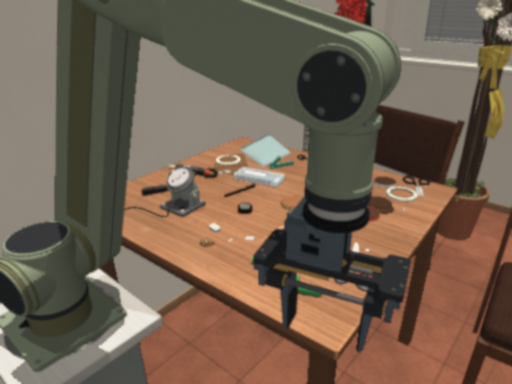

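The top view shows the stand with the dark spanner at about px (317,197) and the work head with its ring at (150,215). Green and turquoise decoys stand elsewhere. I'll move the wrist camera over the stand for a closer look.

```bash
cat > h.py <<'E'
import numpy as np, cv2
from scipy.spatial.transform import Rotation as Ro
from workcell import env, grab_frame, camera_model, models
def pose():
    s=env.state(); return np.array(s['ee_pos']),Ro.from_euler('xyz',s['ee_rot'],degrees=True)
def plan(p1,R1,n=None,p0=None,R0=None):
    """print rows from p0,R0 (default measured) to p1,R1, straight line, tool axes"""
    p,R=pose()
    p0=p if p0 is None else p0; R0=R if R0 is None else R0
    w=(R0.inv()*R1).as_rotvec(degrees=True)
    k=int(max(np.ceil(np.linalg.norm(p1-p0)/60),np.ceil(np.linalg.norm(w)/10.2),1)); n=n or k
    d=(np.array(p1)-p0)/n
    print('n',n,'turn/row',np.round(w/n,2))
    for i in range(n):
        Ri=R0*Ro.from_rotvec(w*i/n,degrees=True)
        print(np.round(Ri.inv().apply(d),1),end=';')
    print()
def wcam():
    c=camera_model('wrist'); p,R=pose(); T=np.eye(4);T[:3,:3]=R.as_matrix();T[:3,3]=p
    M=T@c['mount']; return c['K'],c['k1'],M[:3,:3].T,-M[:3,:3].T@M[:3,3]
def cam(n):
    if n=='wrist': return wcam()
    c=camera_model(n); return c['K'],c['k1'],np.array(c['R']),np.array(c['t'])
def proj(X,C):
    K,k1,R,t=C; Y=np.atleast_2d(X)@R.T+t; q=Y[:,:2]/Y[:,2:]
    q=q*(1+k1*(q**2).sum(1,keepdims=True)); return q@K[:2,:2].T+K[:2,2]
def ray(uv,C):
    K,k1,R,t=C; d=(np.array(uv,float)-K[:2,2])/K[0,0]; q=d.copy()
    for _ in range(20): q=d/(1+k1*(q@q))
    return -R.T@t, R.T@np.r_[q,1]
def onz(uv,C,z):
    o,d=ray(uv,C); return o+d*(z-o[2])/d[2]
E
python3 - <<'E'
from h import *
plan([557,-200,215],Ro.from_euler('xyz',[180,0,75],degrees=True),n=10)
E
```

```text
n 10 turn/row [ 0.    0.   -5.99]
[ 48.6 -23.7   1. ];[ 50.8 -18.5   1. ];[ 52.4 -13.1   1. ];[53.5 -7.5  1. ];[54.  -1.9  1. ];[53.9  3.7  1. ];[53.2  9.3  1. ];[51.9 14.8  1. ];[50.1 20.2  1. ];[47.7 25.3  1. ];
```

```bash
python3 -m crank '-1 48.6 -23.7 1 0 0 -6;-1 50.8 -18.5 1 0 0 -6;-1 52.4 -13.1 1 0 0 -6;-1 53.5 -7.5 1 0 0 -6;-1 54 -1.9 1 0 0 -6;-1 53.9 3.7 1 0 0 -6;-1 53.2 9.3 1 0 0 -6;-1 51.9 14.8 1 0 0 -6;-1 50.1 20.2 1 0 0 -6;-1 47.7 25.3 1 0 0 -6'; python3 -m crank '-1 0 0 0 0 0 0;-1 0 0 0 0 0 0'
python3 - <<'E'
from h import *
print(env.state()['qpos'],pose()[0])
im=grab_frame('wrist'); cv2.imwrite('pics/w1raw.png',im); cv2.imwrite('pics/w1.png',cv2.resize(im[80:320,130:450],(800,600),interpolation=cv2.INTER_CUBIC))
for n in ("pin_spanner","spanner_stand","grip"):
    for d in models.search_frame(n,'wrist')[:2]: print(n,d, proj(d['point'],wcam()))
E
```

```text
time_s: 1.75
ee_pos: [558.0, -198.3, 215.1]
ee_rot: [180.0, 0.0, 75.3]
force: [0.9, 0.0, 0.6]
gripper_width: 91.0
gripper_force: 0.0
time_s: 2.0
ee_pos: [556.3, -199.7, 214.7]
ee_rot: [-180.0, 0.0, 75.1]
force: [-0.4, -1.6, -0.0]
gripper_width: 90.9
gripper_force: 0.0
[-2.08418961e+01  2.01483107e+01  8.83904667e+01 -3.90821007e-02
  7.15038312e+01 -5.94640697e+00] [ 556.30224047 -199.70454702  214.74646555]
pin_spanner {'point': [684.5, -267.1, 13.3], 'p': 0.96} [[373.6997982  201.74012918]]
pin_spanner {'point': [558.3, -196.5, 62.1], 'p': 0.85} [[260.72765032 182.61589199]]
spanner_stand {'point': [563.8, -195.8, 21.4], 'p': 0.76} [[265.01383297 172.80893335]]
grip {'point': [560.5, -201.7, 62.8], 'p': 0.85} [[263.9130792  186.81302866]]
grip {'point': [683.3, -263.6, 14.3], 'p': 0.71} [[372.4405894  199.45772579]]
```

View pics/w1.png

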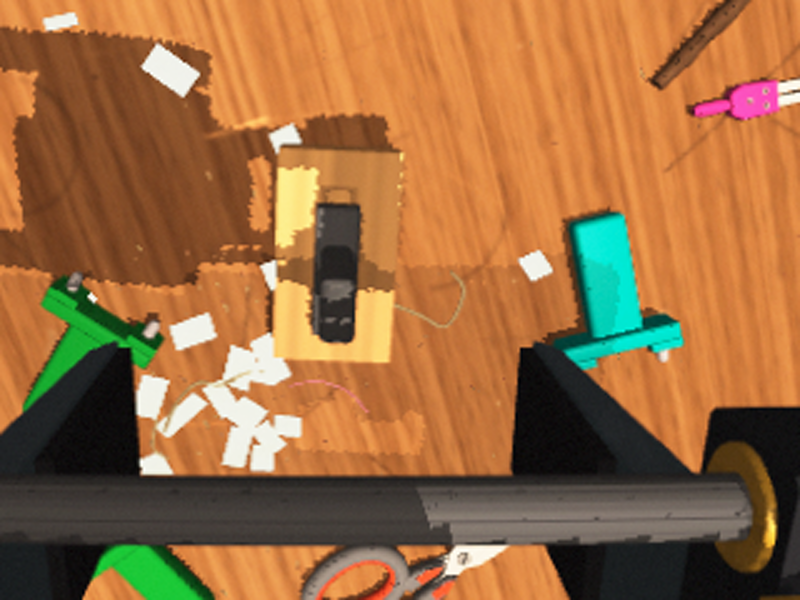

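The view shows the stand's top between (277,148), (403,152), (390,362) and (274,358) in the crop. The spanner's crossbar runs from about (340,204) to (333,340).

```bash
python3 - <<'E'
from h import *
C=wcam(); f=lambda u,v:(u/2.5+130,v/2.5+80)
c=[onz(f(*q),C,26) for q in [(277,148),(403,152),(390,362),(274,358)]]
print(np.round(c,1)); print('centre',np.mean(c,0),[np.linalg.norm(c[i]-c[(i+1)%4]) for i in range(4)])
v=(c[0]+c[1]-c[2]-c[3]); print('yaw',np.degrees(np.arctan2(v[1],v[0])))
c=[onz(f(*q),C,39) for q in [(319,203),(361,205),(354,342),(313,338)]]
print(np.round(c,1)); print('centre',np.mean(c,0),[np.linalg.norm(c[i]-c[(i+1)%4]) for i in range(4)])
v=(c[0]+c[1]-c[2]-c[3]); print('yaw',np.degrees(np.arctan2(v[1],v[0])))
E
```

```text
[[ 547.6 -150.7   26. ]
 [ 601.9 -167.    26. ]
 [ 572.4 -263.4   26. ]
 [ 518.6 -246.9   26. ]]
centre [ 560.10843131 -207.01982965   26.        ] [np.float64(56.68351024406823), np.float64(100.82240077393797), np.float64(56.24881535543799), np.float64(100.4939874744441)]
yaw 73.09356898656497
[[ 560.  -177.6   39. ]
 [ 577.6 -183.3   39. ]
 [ 558.7 -244.4   39. ]
 [ 540.9 -237.6   39. ]]
centre [ 559.31099583 -210.70707859   39.        ] [np.float64(18.526363928564418), np.float64(63.963337020624685), np.float64(19.080122454985048), np.float64(62.906418308683826)]
yaw 72.58925366798255
```

```bash
python3 - <<'E'
from h import *
plan(np.array([560,-208.5,66]),Ro.from_euler('xyz',[180,0,72.9],degrees=True),n=4)
E
```

```text
n 4 turn/row [0.   0.   0.53]
[-1.6  1.5 37.3];[-1.6  1.5 37.3];[-1.6  1.5 37.3];[-1.6  1.5 37.3];
```

```bash
python3 -m crank '-1 -1.6 1.5 37.3 0 0 0.5;-1 -1.6 1.5 37.3 0 0 0.5;-1 -1.6 1.5 37.3 0 0 0.6;-1 -1.6 1.5 37.3 0 0 0.6;-1 0 0 0 0 0 0;0.7 0 0 0 0 0 0;0.7 0 0 0 0 0 0;0.7 0 0 0 0 0 0;1 0 0 0 0 0 0;1 0 0 0 0 0 0' 25;  python3 -m crank '1 0 0 0 0 0 0;1 0 0 0 0 0 0;1 0 0 0 0 0 0;1 0 0 0 0 0 0' 45
```

```text
time_s: 3.45
ee_pos: [560.8, -207.4, 66.0]
ee_rot: [180.0, 0.0, 72.9]
force: [0.4, -0.2, -0.1]
gripper_width: 44.3
gripper_force: 0.0
time_s: 3.95
ee_pos: [560.6, -207.3, 65.6]
ee_rot: [-180.0, 0.0, 72.9]
force: [-0.2, 0.6, -0.7]
gripper_width: 14.2
gripper_force: 45.0
```

The spanner is gripped: 14.2 mm opening at 45 N. Next I'll lift it and go to a viewing pose at the ring.

```bash
cat >> h.py <<'E'
def frame(n,xh):
    """tool rotation: z=-n, x along projected xh"""
    z=-np.array(n)/np.linalg.norm(n); x=np.array(xh,float)-np.dot(xh,z)*z; x/=np.linalg.norm(x)
    return Ro.from_matrix(np.c_[x,np.cross(z,x),z])
E
python3 - <<'E'
from h import *
a=np.radians(21); n=np.array([-.5*np.cos(a),-.5*np.sin(a),.866])
R=frame(n,[-np.sin(a),np.cos(a),0]); p=np.array([508,193,110])+145*n-40*R.as_matrix()[:,0]; print(p,R.as_euler('xyz',degrees=True))
p0,R0=pose(); plan(p,R,p0=p0+[0,0,120],n=8)
E
```

```text
[454.65013706 129.6751066  235.57      ] [149.99927222   0.         111.        ]
n 8 turn/row [-3.61  1.25 -4.65]
[ 36.4 -25.   -6.2];[ 38.4 -21.6  -6.9];[ 40.2 -17.9  -7.3];[ 41.6 -14.2  -7.4];[ 42.8 -10.3  -7.3];[43.6 -6.3 -6.8];[44.1 -2.3 -6.2];[44.3  1.6 -5.2];
```

```bash
python3 -m crank '1 0 0 -10 0 0 0;1 0 0 -20 0 0 0;1 0 0 -45 0 0 0;1 0 0 -45 0 0 0' ; python3 -m crank '1 36.4 -25 -6.2 -3.61 1.25 -4.65;1 38.4 -21.6 -6.9 -3.61 1.25 -4.65;1 40.2 -17.9 -7.3 -3.61 1.25 -4.65;1 41.6 -14.2 -7.4 -3.61 1.25 -4.65;1 42.8 -10.3 -7.3 -3.61 1.25 -4.65;1 43.6 -6.3 -6.8 -3.61 1.25 -4.65;1 44.1 -2.3 -6.2 -3.61 1.25 -4.65;1 44.3 1.6 -5.2 -3.61 1.25 -4.65;1 0 0 0 0 0 0;1 0 0 0 0 0 0'
python3 - <<'E'
from h import *
print(env.state()['qpos'],pose()[0],env.state()['ee_rot'])
im=grab_frame('wrist'); cv2.imwrite('pics/w2raw.png',im); cv2.imwrite('pics/w2.png',cv2.resize(im[60:300,100:420],(800,600),interpolation=cv2.INTER_CUBIC))
C=wcam()
for n in ("ring_face","hole_a","prong_a"):
    for d in models.search_frame(n,'wrist')[:3]: print(n,d, proj(d['point'],C))
E
```

```text
time_s: 4.45
ee_pos: [560.6, -207.3, 187.2]
ee_rot: [-180.0, 0.0, 72.9]
force: [-0.0, -0.1, -2.1]
gripper_width: 13.8
gripper_force: 45.0
time_s: 5.7
ee_pos: [454.9, 129.5, 236.2]
ee_rot: [150.0, -0.0, 111.0]
force: [0.1, 0.7, -1.1]
gripper_width: 14.2
gripper_force: 45.0
[ 11.10501739  -4.67338001 121.8489486    8.99150477  33.48525399
 -16.12229114] [454.89195699 129.53606552 236.20172235] [ 1.49963079e+02 -2.17232883e-03  1.11020679e+02]
ring_face {'point': [500.8, 195.1, 109.9], 'p': 0.71} [[252.29886873 144.14749447]]
hole_a {'point': [505.7, 198.4, 106.5], 'p': 0.68} [[255.73979474 142.16677084]]
hole_a {'point': [453.2, 142.3, 230.3], 'p': 0.68} [[256.43815016 225.73711873]]
prong_a {'point': [452.5, 143.6, 231.6], 'p': 0.97} [[257.25548249 224.11828394]]
```

View pics/w2.png

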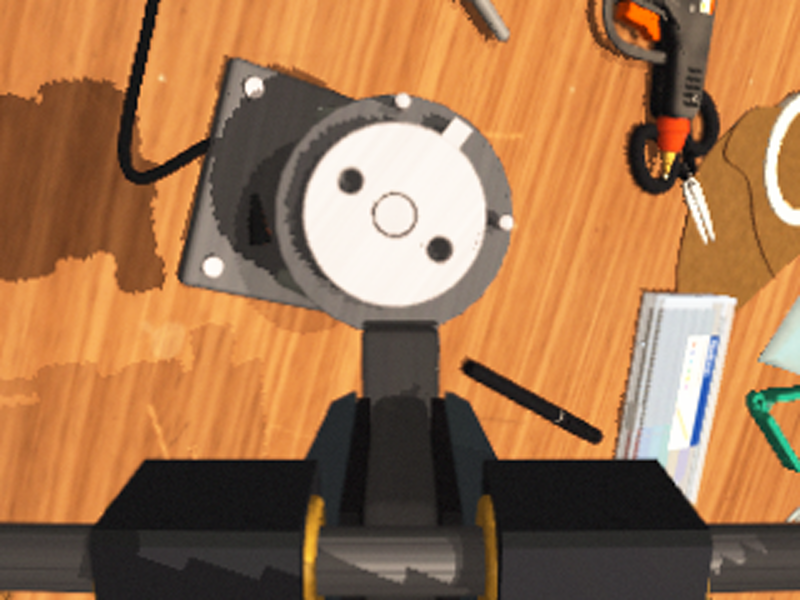

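The view shows the ring nearly face-on, centred at (395,215) in the crop, with holes at (350,180) and (439,249). The lug is at (457,133) and the locked post at (507,222), so about 46° remain. The held spanner's crossbar end is at v≈322. Next I'll fit the ring's pose.

```bash
cat > fit.py <<'E'
from h import *
from scipy.optimize import least_squares
def blobs(im,box):
    """white disk outline, dark hole centroids inside"""
    x0,y0,x1,y1=box; g=im[y0:y1,x0:x1].min(2); m=(cv2.resize(g,None,fx=4,fy=4,interpolation=cv2.INTER_CUBIC)>165).astype(np.uint8)
    cs,h=cv2.findContours(m,cv2.RETR_CCOMP,cv2.CHAIN_APPROX_NONE)
    k=max(range(len(cs)),key=lambda i:cv2.contourArea(cs[i]))
    f=lambda c:(c.reshape(-1,2)+.5)/4-.5+[x0,y0]
    holes=[(f(c).mean(0),cv2.contourArea(c)/16) for i,c in enumerate(cs) if h[0][i][3]==k and cv2.contourArea(c)/16>15]
    return f(cs[k]),holes
E
python3 - <<'E'
from fit import *
im=cv2.imread('pics/w2raw.png'); C=wcam(); f=lambda u,v:(u/2.5+100,v/2.5+60)
out,holes=blobs(im,(205,90,310,195)); print(len(out),cv2.contourArea(out.astype(np.float32)),holes)
hs=np.array([f(350,180),f(439,249)])
print(hs)
for z in (0,10):
    A,B=onz(f(232,58),C,z),onz(f(180,283),C,z); print('edge len',np.linalg.norm(A-B),'dir',np.degrees(np.arctan2(*(A-B)[1::-1])))
print('bolts',[onz(f(*q),C,10) for q in ((253,87),(212,266))])
for z in (110,): print('nose',onz(f(395,215),C,112),'holes',[onz(h,C,z) for h in hs])
o,d=ray(f(400.5,322),C); p,R=pose(); ot=R.inv().apply(o-p);dt=R.inv().apply(d); print('crossbar end tool',ot+dt*(39.6-ot[2])/dt[2])
for q in ((363,322),(438,322)):
    o,d=ray(f(*q),C);dt=R.inv().apply(d); print(ot+dt*(39.6-ot[2])/dt[2],ot+dt*(26.6-ot[2])/dt[2])
E
```

```text
888 4271.375 [(array([275.38319672, 159.36270492]), 92.8125), (array([257.8528481 , 147.35363924]), 61.1875), (array([239.84857724, 132.01321138]), 91.28125)]
[[240.  132. ]
 [275.6 159.6]]
edge len 111.0950351606071 dir 93.96908332792583
edge len 108.13934509119478 dir 93.96908332792586
bolts [array([469.48069701, 236.39287068,  10.        ]), array([476.02350639, 149.16793785,  10.        ])]
nose [506.13491723 194.75570227 112.        ] holes [array([483.9865144 , 201.30348131, 110.        ]), array([532.12333964, 188.22502855, 110.        ])]
crossbar end tool [26.56629169  1.67318666 39.6       ]
[26.57042574 -8.37166167 39.6       ] [29.88919305 -7.73003495 26.6       ]
[26.56421821 11.71789467 39.6       ] [29.88338791 11.05724326 26.6       ]
```

```bash
cat >> fit.py <<'E'
def isect(uv,C,c,n):
    o,d=ray(uv,C); return o+d*(n@(c-o))/(n@d)
def nvec(a,t): a,t=np.radians([a,t]); return np.array([-np.sin(t)*np.cos(a),-np.sin(t)*np.sin(a),np.cos(t)])
def ringfit(out,hs,C,a=4.,t=30.,free=False):
    def res(v):
        aa,tt=(v[2],v[3]) if free else (a,t)
        n=nvec(aa,tt); c=np.r_[v[:2],110]
        r=np.array([np.linalg.norm(isect(q,C,c,n)-c) for q in out[::6]])-v[4]
        h=[isect(q,C,c,n)-c for q in hs]
        return np.r_[r,3*(np.linalg.norm(h,axis=1)-22),3*(h[0]+h[1])]
    s=least_squares(res,[506,194,a,t,36],loss='soft_l1',f_scale=.5); v=s.x
    n=nvec(*(v[2:4] if free else (a,t))); c=np.r_[v[:2],110]
    h=[isect(q,C,c,n) for q in hs]; return c,n,h,v,s.cost
E
python3 - <<'E'
from fit import *
im=cv2.imread('pics/w2raw.png'); C=wcam()
out,_=blobs(im,(205,90,310,195)); hs=np.array([[275.38,159.36],[239.85,132.01]])
for kw in (dict(),dict(a=21.),dict(free=True)):
    c,n,h,v,s=ringfit(out,hs,C,**kw); x=(h[0]-h[1]); print(c,v,s,'sep',np.linalg.norm(x), x/np.linalg.norm(x),'off',(h[0]+h[1])/2-c)
E
```

```text
[506.90066031 195.14608287 110.        ] [506.90066031 195.14608287   4.          30.          35.83843524] 41.324790154225965 sep 43.942468899899374 [ 0.82362277 -0.3302566   0.46105976] off [-0.0041308  -0.08873809 -0.00595294]
[507.01334633 194.64709921 110.        ] [507.01334633 194.64709921  20.80114187  30.          35.9487898 ] 41.883417314167104 sep 44.02307806946497 [ 0.85908569 -0.32435005  0.39594042] off [-0.0283174   0.3705395   0.06140288]
[506.88146188 194.99050954 110.        ] [506.88146188 194.99050954  10.00071417  30.77645356  35.83360197] 40.60278734890993 sep 43.93676307794956 [ 0.82887946 -0.32953724  0.45206642] off [0.01936221 0.0601102  0.01757314]
```

```bash
cat > goal.py <<'E'
from fit import *
S=np.array([-3.2,1.7,39.6]); c=np.array([506.9,195.1,110]); n=nvec(4.1,30); X=np.array([.8236,-.3303,.461])
R=frame(n,-X)
def tcp(h,R=R): return c+h*n-R.apply(S)
E
python3 - <<'E'
from goal import *
print(tcp(60),R.as_euler('xyz',degrees=True)); plan(tcp(60),R,n=6)
E
```

```text
[454.13308646 190.99294886 194.45161317] [167.36241319  27.43586708 158.15126267]
n 6 turn/row [ 0.8  -1.21 -8.75]
[ 9.8 -0.4  7.7];[9.8 1.2 7.5];[9.7 2.8 7.3];[9.3 4.4 7. ];[8.7 5.8 6.7];[7.8 7.2 6.5];
```

```bash
python3 -m crank '1 9.8 -.4 7.7 0.8 -1.21 -8.75;1 9.8 1.2 7.5 0.8 -1.21 -8.75;1 9.7 2.8 7.3 0.8 -1.21 -8.75;1 9.3 4.4 7 0.8 -1.21 -8.75;1 8.7 5.8 6.7 0.8 -1.21 -8.75;1 7.8 7.2 6.5 0.8 -1.21 -8.75;1 0 0 0 0 0 0;1 0 0 0 0 0 0'
python3 - <<'E'
from goal import *
print(env.state()['qpos'],env.state()['ee_rot'],tcp(60)-pose()[0])
im=grab_frame('wrist'); cv2.imwrite('pics/w3raw.png',im); C=wcam()
print(proj(np.array([c,c+22*X,c-22*X]),C))
cv2.imwrite('pics/w3.png',cv2.resize(im[80:260,140:380],(800,600),interpolation=cv2.INTER_CUBIC))
E
```

```text
time_s: 6.9
ee_pos: [453.8, 191.4, 194.6]
ee_rot: [167.3, 27.4, 158.1]
force: [0.4, -0.2, -1.9]
gripper_width: 13.5
gripper_force: 45.0
[ 29.66973419   1.21639051 123.15896814 -25.07755459  30.50963943
 -22.62319906] [167.28820439  27.41219961 158.08236984] [ 0.28704754 -0.39225095 -0.12889553]
[[260.59078861 203.42703295]
 [260.60718894 226.72407641]
 [260.57297946 179.06046907]]
```

View pics/w3.png

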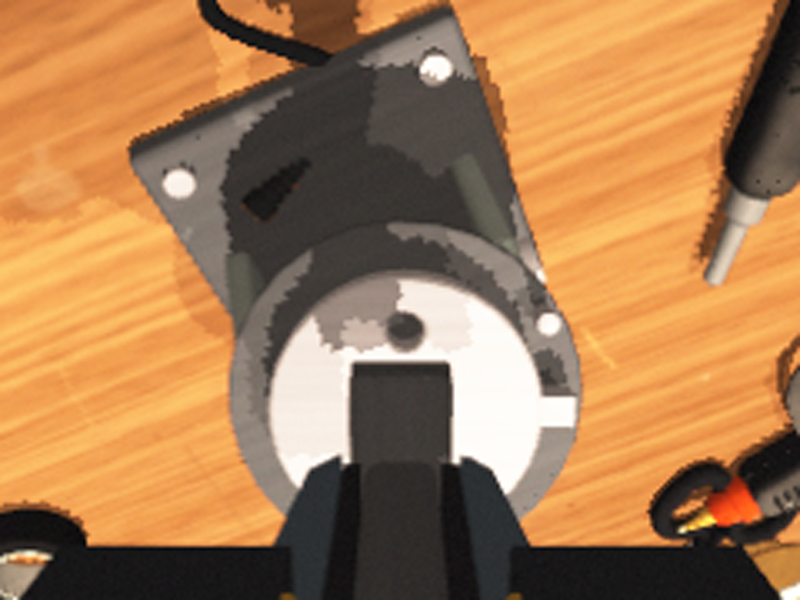

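The far hole is at crop (405,331), i.e. px (261.5,179.3), against the predicted (260.6,179.1). That needs only a 0.6 mm shift along tool y before descending.

```bash
sed -i 's/S=np.array(\[-3.2,1.7/S=np.array([-3.2,1.1/' goal.py; python3 - <<'E'
from goal import *
plan(tcp(12),R,n=4); plan(tcp(1),R,p0=tcp(12),R0=R,n=4)
E
```

```text
n 4 turn/row [ 0.01  0.   -0.01]
[-0.   0.1 12.1];[-0.   0.1 12.1];[-0.   0.1 12.1];[-0.   0.1 12.1];
n 4 turn/row [0. 0. 0.]
[0.  0.  2.7];[0.  0.  2.7];[0.  0.  2.7];[0.  0.  2.7];
```

```bash
python3 -m crank '1 0 .15 12 0 0 0;1 0 .15 12 0 0 0;1 0 .1 12 0 0 0;1 0 .1 12 0 0 0;1 0 0 0 0 0 0'; python3 -m crank '1 0 0 2 0 0 0;1 0 0 2 0 0 0;1 0 0 0 0 0 0'; python3 -m crank '1 0 0 2 0 0 0;1 0 0 1 0 0 0;1 0 0 0 0 0 0'
python3 - <<'E'
from goal import *
p,_=pose(); print('tool-frame err to h=0',R.inv().apply(tcp(0)-p), R.inv().apply(env.state()['force']))
im=grab_frame('wrist'); cv2.imwrite('pics/w4.png',cv2.resize(im[110:290,140:380],(800,600),interpolation=cv2.INTER_CUBIC))
E
```

```text
time_s: 7.58
ee_pos: [477.5, 193.7, 151.6]
ee_rot: [167.5, 27.4, 158.3]
force: [-1.2, -1.0, -1.7]
gripper_width: 13.8
gripper_force: 45.0
time_s: 7.95
ee_pos: [479.6, 194.3, 149.7]
ee_rot: [167.3, 27.5, 158.3]
force: [-0.4, 0.0, -0.8]
gripper_width: 14.2
gripper_force: 45.0
time_s: 8.32
ee_pos: [481.1, 194.3, 146.9]
ee_rot: [167.4, 27.5, 158.3]
force: [0.6, -0.3, -1.5]
gripper_width: 13.7
gripper_force: 45.0
tool-frame err to h=0 [-0.820482   -0.55496937  5.2641562 ] [ 0.11768776 -0.44999175  1.5981893 ]
```

View pics/w4.png

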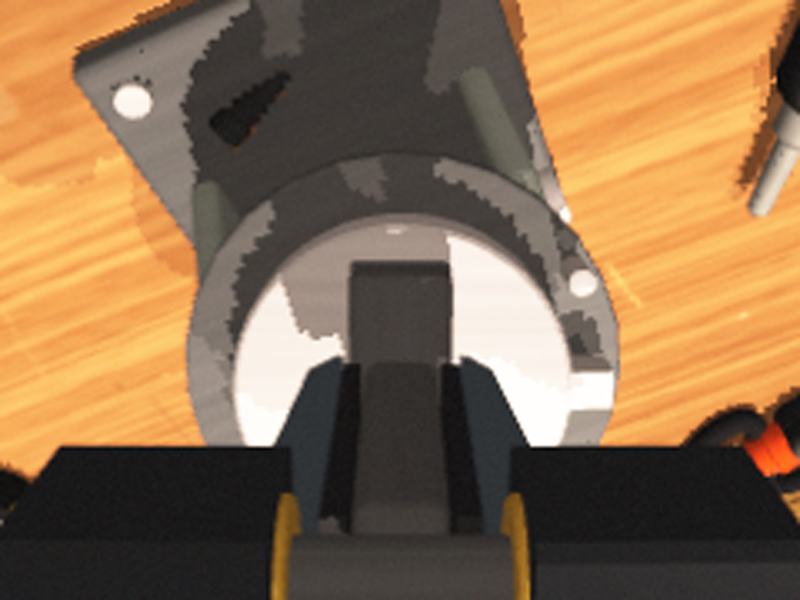

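The crossbar is close above the ring face, centred on the ring. No contact force shows, with the prongs about 4 mm into the holes, so I'll continue down.

```bash
python3 -m crank '1 0 0 1.5 0 0 0;1 0 0 1.5 0 0 0;1 0 0 1 0 0 0;1 0 0 0 0 0 0'; python3 -m crank '1 0 0 1 0 0 0;1 0 0 0 0 0 0'
python3 - <<'E'
from goal import *
p,_=pose(); print('err to h=0',R.inv().apply(tcp(0)-p), R.inv().apply(env.state()['force']))
E
```

```text
time_s: 8.88
ee_pos: [483.1, 194.4, 143.4]
ee_rot: [167.4, 27.5, 158.3]
force: [-0.3, -0.1, -0.8]
gripper_width: 14.1
gripper_force: 45.0
time_s: 9.12
ee_pos: [483.2, 194.4, 143.3]
ee_rot: [167.3, 27.5, 158.2]
force: [-6.6, 0.5, 6.8]
gripper_width: 13.9
gripper_force: 45.0
err to h=0 [-0.75014708 -0.55520232  1.06044192] [ 2.46526785 -0.03737771 -9.15332608]
```

Shoulder contact came at seated depth, with both prongs in. I'll ease off slightly and then turn.

```bash
python3 -m crank '1 0 0 -0.6 0 0 0;1 0 0.3 0 0 0 5;1 0 0.3 0 0 0 5;1 0 .3 0 0 0 5;1 0 0 0 0 0 0'
python3 - <<'E'
from goal import *
s=env.state();p,Rc=pose(); print('tool force',Rc.inv().apply(s['force']),'torque',Rc.inv().apply(s['torque']),s['qpos'])
E
python3 -m crank '1 0 0.3 0 0 0 5;1 0 0.3 0 0 0 5;1 0 .3 0 0 0 5;1 0 .3 0 0 0 5;1 0 0 0 0 0 0'
python3 - <<'E'
from goal import *
s=env.state();p,Rc=pose(); print('tool force',Rc.inv().apply(s['force']),'torque',Rc.inv().apply(s['torque']),s['qpos'])
im=grab_frame('wrist'); cv2.imwrite('pics/w5.png',cv2.resize(im[110:290,140:380],(800,600),interpolation=cv2.INTER_CUBIC))
E
```

```text
time_s: 9.75
ee_pos: [483.6, 195.2, 143.6]
ee_rot: [160.5, 23.3, 142.3]
force: [-2.7, -0.7, 2.2]
gripper_width: 13.8
gripper_force: 45.0
tool force [ 0.70250386 -1.13303775 -3.29137392] torque [0.36119328 0.15466041 0.03667712] [ 27.91118962   7.88084876 124.93079445 -31.89320379  22.40366629
  -1.48202504]
time_s: 10.38
ee_pos: [484.0, 195.8, 143.9]
ee_rot: [154.0, 15.5, 122.9]
force: [-2.5, -2.9, 4.0]
gripper_width: 13.3
gripper_force: 45.0
tool force [-2.09879649 -1.74021106 -4.81017487] torque [ 0.63699955 -0.1365409   0.02945858] [ 27.97613826   7.92518606 124.80068157 -31.82683801  22.55258911
  18.43740852]
```

View pics/w5.png

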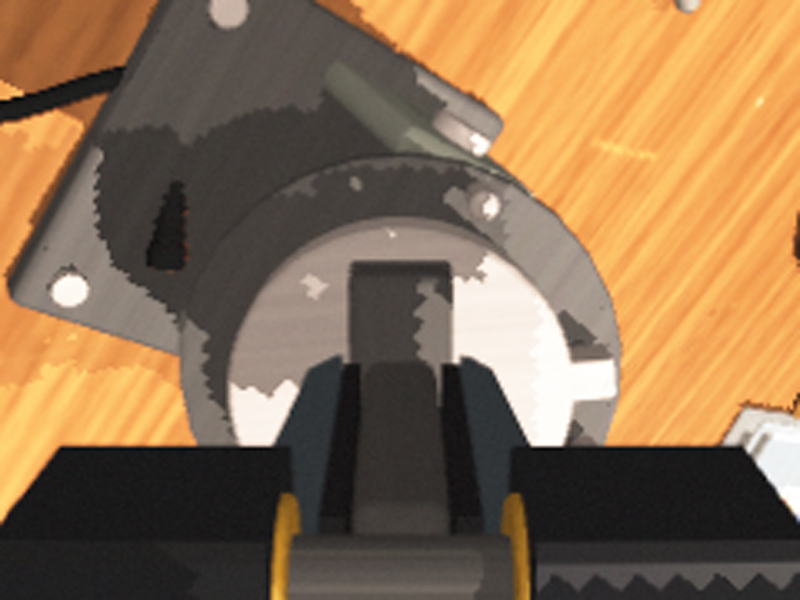

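The ring is turning with the spanner: the lug at (590,380) has kept its place relative to the tool. About 12° remain, so I'll continue in small steps and watch the torque.

```bash
cat > st.py <<'E'
from goal import *
s=env.state();p,Rc=pose(); print('F',Rc.inv().apply(s['force']).round(1),'T',Rc.inv().apply(s['torque']).round(3),'turned',round((R.inv()*Rc).as_rotvec(degrees=True)[2],2), s['time_s'])
E
python3 -m crank '1 0 0.25 0 0 0 4;1 0 0.2 0 0 0 3;1 0 0 0 0 0 0'>/dev/null; python3 st.py
for i in 1; do python3 -m crank '1 0 0.12 0 0 0 2;1 0 0 0 0 0 0'>/dev/null; python3 st.py; done
python3 -m crank '1 0 0.12 0 0 0 2;1 0 0 0 0 0 0'; python3 st.py
python3 -m crank '1 0 0.12 0 0 0 2;1 0 0 0 0 0 0'; python3 st.py
```

```text
F [-2.3 -2.1 -6.4] T [ 0.7   -0.267  0.013] turned 41.8 10.8
F [-1.5 -2.5 -6.6] T [ 0.639 -0.244  0.03 ] turned 43.8 11.05
time_s: 11.3
ee_pos: [484.3, 196.0, 144.0]
ee_rot: [151.8, 10.5, 112.8]
force: [-5.0, -3.0, 5.1]
gripper_width: 13.4
gripper_force: 45.0
F [-1.8 -2.8 -7. ] T [ 0.78  -0.28   0.059] turned 45.8 11.3
time_s: 11.55
ee_pos: [484.4, 196.0, 144.0]
ee_rot: [151.5, 9.5, 111.0]
force: [-5.1, -3.3, 4.9]
gripper_width: 13.8
gripper_force: 45.0
F [-2.  -3.  -6.9] T [ 0.758 -0.322 -0.   ] turned 47.8 11.55
```

```bash

python3 -m crank '1 0 0.12 0 0 0 2;1 0 0 0 0 0 0'>/dev/null; python3 st.py
python3 -m crank '1 0 0.12 0 0 0 2;1 0 0 0 0 0 0'>/dev/null; python3 st.py
python3 - <<'E'
from goal import *
im=grab_frame('wrist'); cv2.imwrite('pics/w6.png',cv2.resize(im[110:290,140:380],(800,600),interpolation=cv2.INTER_CUBIC))
E
```

```text
F [-2.9 -2.1 -7. ] T [ 0.719 -0.31   0.004] turned 49.8 11.8
F [-0.9 -2.1 -6.3] T [ 0.719 -0.269 -0.076] turned 51.77 12.05
```

View pics/w6.png

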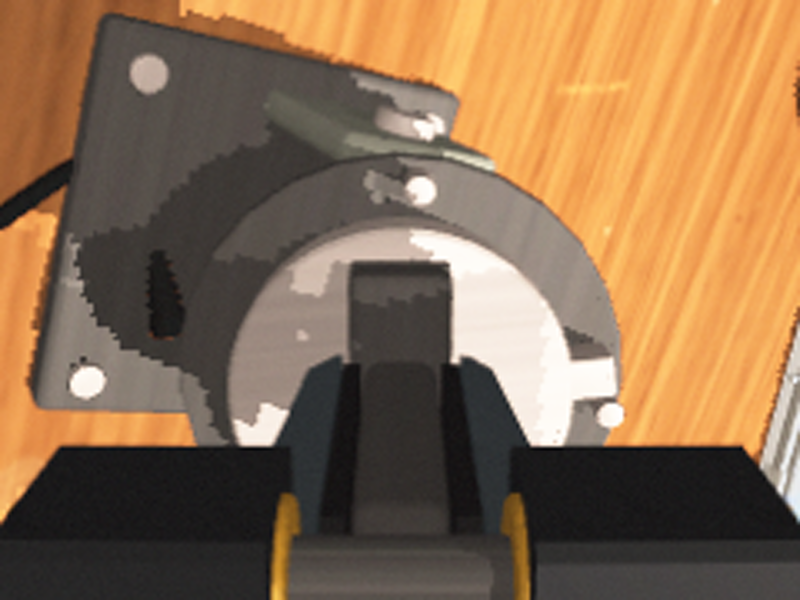

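The locked post at (610,413) is almost touching the lug's lower edge at about v = 398. I'll keep turning until the torque rises clearly.

```bash

python3 -m crank '1 0 0.1 0 0 0 1.5;1 0 0 0 0 0 0'>/dev/null; python3 st.py
python3 -m crank '1 0 0.1 0 0 0 1.5;1 0 0 0 0 0 0'>/dev/null; python3 st.py
python3 -m crank '1 0 0.1 0 0 0 1.5;1 0 0 0 0 0 0'>/dev/null; python3 st.py
```

```text
F [-1.3 -3.4 -7.8] T [ 0.822 -0.239 -0.77 ] turned 53.06 12.35
F [-1.  -2.7 -7. ] T [ 0.903 -0.212 -1.212] turned 54.43 12.6
F [-0.8 -3.2 -8.8] T [ 0.907 -0.053 -1.433] turned 55.88 12.85
```

The torque climbed to 1.43 N·m against a hard stop, so the ring is locked. I'll unwind within the play and withdraw straight out.

```bash

python3 -m crank '1 0 -.2 0 0 0 -3;1 0 -.2 0 0 0 -3;1 0 0 0 0 0 0'>/dev/null; python3 st.py
python3 -m crank '1 0 0 -2 0 0 0;1 0 0 -3 0 0 0;1 0 0 -5 0 0 0;1 0 0 -20 0 0 0;1 0 0 -35 0 0 0;1 0 0 0 0 0 0'>/dev/null; python3 st.py
python3 - <<'E'
from goal import *
C=wcam(); im=grab_frame('wrist'); cv2.imwrite('pics/w7raw.png',im)
cv2.imwrite('pics/w7.png',cv2.resize(im[50:290,100:420],(800,600),interpolation=cv2.INTER_CUBIC))
print(env.state()['qpos'])
plan(np.array([560.5,-207.3,190]),Ro.from_euler('xyz',[180,0,72.9],degrees=True),n=9)
E
```

```text
F [-0.5 -2.7 -6.8] T [ 0.69  -0.06  -0.109] turned 50.28 13.225
F [ 0.  -0.9  2.2] T [ 0.248  0.161 -0.012] turned 50.43 13.975
[ 30.21831007   0.72926787 122.52330533 -24.76948852  31.51243861
  27.68194518]
n 9 turn/row [ 3.41 -0.15  4.12]
[-45.5  -6.5   5.4];[-45.8  -2.9   5.8];[-45.9   0.8   6. ];[-45.7   4.4   5.9];[-45.2   8.    5.7];[-44.5  11.6   5.2];[-43.5  15.1   4.5];[-42.3  18.4   3.7];[-40.9  21.6   2.6];
```

View pics/w7.png

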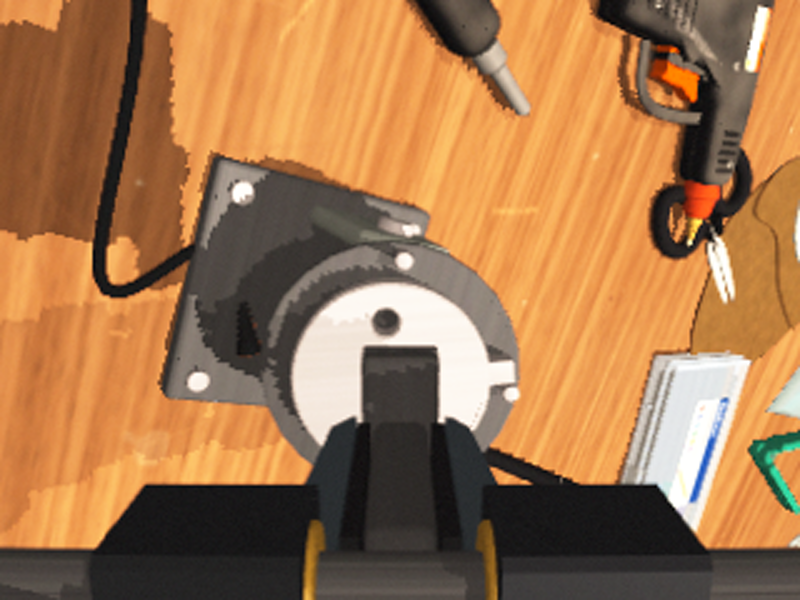

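The lug at (505,372) rests against the post at (511,394), so the ring is locked, and the spanner has not slipped in the grip. Now I'll return to the stand.

```bash
python3 -m crank '1 -45.5 -6.5 5.4 3.41 -.15 4.12;1 -45.8 -2.9 5.8 3.41 -.15 4.12;1 -45.9 .8 6 3.41 -.15 4.12;1 -45.7 4.4 5.9 3.41 -.15 4.12;1 -45.2 8 5.7 3.41 -.15 4.12;1 -44.5 11.6 5.2 3.41 -.15 4.12;1 -43.5 15.1 4.5 3.41 -.15 4.12;1 -42.3 18.4 3.7 3.41 -.15 4.12;1 -40.9 21.6 2.6 3.41 -.15 4.12;1 0 0 0 0 0 0'; python3 -m crank '1 0 0 0 0 0 0'>/dev/null
python3 - <<'E'
from h import *
plan(np.array([560.5,-207.3,82]),Ro.from_euler('xyz',[180,0,72.9],degrees=True),n=3)
E
```

```text
time_s: 15.28
ee_pos: [561.2, -211.8, 186.4]
ee_rot: [-179.8, 0.2, 72.6]
force: [-0.1, 0.7, -1.9]
gripper_width: 13.7
gripper_force: 45.0
n 3 turn/row [-0.08  0.04 -0.02]
[ 0.4  0.5 35.1];[ 0.4  0.4 35.1];[ 0.4  0.4 35.1];
```

```bash
python3 -m crank '1 .4 .5 35 -.08 .04 0;1 .4 .4 35 -.08 .04 0;1 .4 .4 35 -.08 .04 0;1 0 0 0 0 0 0;1 0 0 0 0 0 0'
python3 - <<'E'
from h import *
plan(np.array([560.6,-207.3,66.6]),Ro.from_euler('xyz',[180,0,72.9],degrees=True),n=4)
E
```

```text
time_s: 16.02
ee_pos: [562.0, -207.0, 85.5]
ee_rot: [179.7, 0.0, 72.9]
force: [0.9, 0.2, -1.0]
gripper_width: 13.9
gripper_force: 45.0
n 4 turn/row [0.07 0.01 0.01]
[-0.2 -0.3  4.7];[-0.2 -0.3  4.7];[-0.2 -0.3  4.7];[-0.2 -0.3  4.7];
```

```bash
python3 -m crank '1 -.2 -.4 0 .1 0 0;1 -.2 -.4 3 .1 0 0;1 -.2 -.4 4 .1 0 0;1 0 0 4 0 0 0;1 0 0 0 0 0 0'; python3 -m crank '1 0 0 4 0 0 0;1 0 0 3 0 0 0;1 0 0 0 0 0 0'
```

```text
time_s: 16.65
ee_pos: [559.6, -207.6, 72.6]
ee_rot: [-179.8, 0.0, 72.9]
force: [-0.2, 0.3, -1.7]
gripper_width: 13.6
gripper_force: 45.0
time_s: 17.02
ee_pos: [559.9, -207.6, 66.0]
ee_rot: [-179.8, 0.0, 72.9]
force: [0.2, 0.3, -1.5]
gripper_width: 13.9
gripper_force: 45.0
```

```bash
python3 -m crank '1 0 0 1 0 0 0;1 0 0 0 0 0 0';python3 -m crank '1 0 0 .7 0 0 0;1 0 0 0 0 0 0'
```

```text
time_s: 17.27
ee_pos: [560.0, -207.7, 65.6]
ee_rot: [-179.9, 0.0, 72.9]
force: [-0.6, 0.2, 2.3]
gripper_width: 13.5
gripper_force: 45.0
time_s: 17.52
ee_pos: [560.0, -207.7, 65.6]
ee_rot: [-179.9, 0.0, 72.9]
force: [-3.1, 0.9, 7.1]
gripper_width: 13.9
gripper_force: 45.0
```

The spanner is seated, with contact at the original height (TCP z 65.6). I'll ease off, release and retreat.

```bash
python3 -m crank '1 0 0 -.6 0 0 0;0.5 0 0 0 0 0 0;0 0 0 0 0 0 0;0 0 0 0 0 0 0;0 0 0 0 0 0 0' 5; python3 -m crank '0 0 0 -10 0 0 0;0 0 0 -40 0 0 0;0 0 0 -50 0 0 0;-1 0 0 -50 0 0 0;-1 0 0 0 0 0 0;-1 0 0 0 0 0 0'
python3 - <<'E'
from h import *
C=wcam(); im=grab_frame('wrist')
cv2.imwrite('pics/w8.png',cv2.resize(im[80:320,130:450],(800,600),interpolation=cv2.INTER_CUBIC))
cv2.imwrite('pics/t8.png',grab_frame('top'))
print([d for d in models.search_frame('lock_ring','top')[:1]])
E
```

```text
time_s: 18.15
ee_pos: [559.9, -207.7, 64.9]
ee_rot: [-179.8, 0.0, 72.9]
force: [-0.1, -0.2, 0.2]
gripper_width: 45.1
gripper_force: 0.0
time_s: 18.9
ee_pos: [559.9, -207.6, 214.9]
ee_rot: [-179.8, 0.0, 72.9]
force: [-0.2, -0.1, -0.7]
gripper_width: 72.6
gripper_force: 0.0
[{'point': [509.5, 197.5, 113.6], 'p': 0.62}]
```

View pics/w8.png

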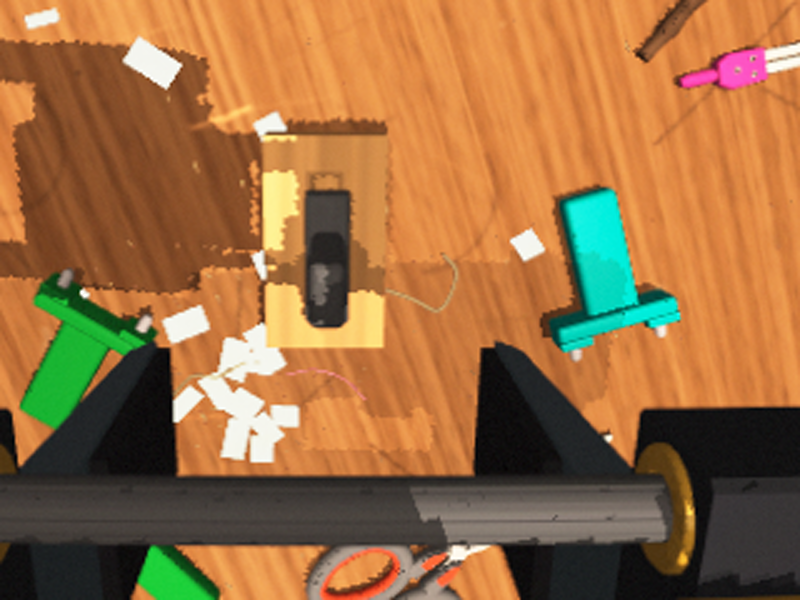

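The spanner stands upright in its slot at crop (327,258), as it did at the start, and nothing else has moved. I'll hand the job in.

```bash
python3 -c "
from workcell import env
print(env.job_done())"
```

```text
the job is handed in; nothing more can be done
None
```

The ring is turned to its locked stop (lug against the post, torque up to 1.4 N·m), the spanner is back upright and fully down in its stand, no other object looked disturbed, and I handed the job in at about 19 s.

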